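# Heft the rack-screw tins: emptiest to the refill bin, fullest held up

### The arm

A 7-joint arm with a two-finger parallel gripper is mounted at the origin on the work surface. World frame = base frame: x ahead of the robot, y to its left, z up, the work surface at z = 0. Lengths are in m, angles in rad, forces in N, time in s.
With the tool pointing down it reaches from about 0.375 to 0.925 m from the base axis. Payload 3.1 kg.
Tool frame: the origin (TCP) lies between the finger pads; the fingertips stand 19 mm ahead of it and the grasp point (between the pads) is the TCP; z points along the fingers, y is the direction in which the jaws open and shut (so a half turn about z gives the same grasp; the last joint's range is limited). The gripper opens to 85 mm and grips with 20 to 120 N. Pads are 22 mm wide; open, the fingers measure 114 mm over their backs; the gripper's body (76 mm by 85 mm) begins 54 mm behind the grasp point. The pads swing forward as they close: fully open they stand 13 mm farther back than shut.
Start: joints at [-1.446, 0.383, 0.044, 1.598, -0.018, 1.161, -0.05], TCP at [0.144, 0.634, 0.25] pointing down, gripper open.
Joint ranges: [-2.61, 2.61], [-0.41, 2.15], [-1.48, 1.57], [0, 2.5], [-1.57, 4.71], [0.05, 1.97], [-2.85, 2.85]. Speed limits (rad/s): [2.79, 2.79, 3.14, 3.14, 3.14, 3.14, 3.14].

### API

Orientations are given as a unit quaternion [x, y, z, w].
In Python, from bench import move_ptp, movel, move_j, move_gripper, pause, inverse_kinematics, read_camera, camera_params, MotionError, sign_off, look_for, tip_of, read_time_s, read_qpos, read_joint_vel, read_effort, read_eef_pos, read_tcp_rot, read_ft_force, read_ft_torque, read_finger_gap gives the robot as it stands. Calls block until the motion is done:
- move_ptp(position, orientation): joint-space move of the TCP to a pose.
- movel(position, orientation=None, speed=0.15): straight line of the TCP; orientation=None keeps the orientation; speed is the mean speed in m/s.
- move_j(angles): joint-space move.
- move_gripper(opening, effort=None): finger opening in m; effort is the grip in N (None keeps the last); returns when the fingers have stopped.
- pause(seconds).
- inverse_kinematics(position, orientation): joint angles nearest the present ones, or None.
- read_camera(name): name is "scene" or "top"; returns the picture (384x512x3 uint8, red, green, blue); there is no depth.
- camera_params(name): a dict with "K" (3x3 intrinsics, pixels), "camera_from_world" (4x4, takes a point from world to camera coordinates). Camera axes: x right, y down, z forward; pixel columns grow to the right and rows downward; lengths in m; the calibration is good to about 2 mm. A picture is of the moment at which its call begins. camera_params takes no time and is no camera call.
A pose or a line that the arm cannot do raises MotionError and nothing moves.
- sign_off(): hands the job in, once; it reports no verdict.
Trained networks look in the newest picture that a camera, given by its name, has taken for a name from the list of things; names that differ only in an ending like _2 or _b are one class to them, and where a whole thing is asked for, a point or a joint stands for the part that bears it (a point fixed in the world has none). Each returns a list of dicts, best first, with "confidence" (0 to 1); they miss things now and then, are a little off and sometimes report something else, mostly with a low value. They report only what shows in the picture. A call takes as long as a camera call. They do not tell look-alikes from the thing itself.
- look_for(camera, name): "at" ([column, row] in pixels, amid what is visible of it).
- tip_of(camera, name): "at" ([column, row] in pixels: a listed point, or the origin of a listed thing).
Readings, each from a call of its own:
- read_time_s(): time.
- read_qpos(): joint angles.
- read_joint_vel(): joint speeds.
- read_effort(): joint torques, N m.
- read_eef_pos(): TCP position.
- read_tcp_rot(): TCP orientation.
- read_ft_force(): force on the tool from outside, world axes, zero at the start.
- read_ft_torque(): the same for the moment, N m.
- read_finger_gap(): finger opening in m.
Only numpy, scipy, OpenCV 4.12 (cv2) and the standard library are available. Lean on these libraries where they do the work, as an engineer would, in place of code of your own. Each camera call takes 0.05 s, during which the arm holds its last target.

### The job

Three identical closed tins of rack screws stand on the blue bench mat: go by their weight in the hand to tell the fullest (heaviest) from the emptiest (lightest). Stand the lightest upright in the red refill bin, leave the middling one standing on the mat, and then pick up the heaviest and finish holding it up over the mat in the gripper, upright and still, with its bottom about 20 cm clear of the bench. Never tip a tin over or let one drop, and leave the tools and other things lying about where they are.

Things in the scene. Friction and masses are not known exactly. Their poses are not given: they have to be found in the camera images.
- tin_1_mid (a point): centre, half-way up, of one of three closed tins that look exactly alike: steel cylinder with green lid and blank paper band, 58 mm diameter, 82 mm tall, straight sides; z up. Starts standing on the mat, 100 mm or more from the next tin (centres). The screws, bagged inside, are not seen and hardly shift; weights 0.2 to 0.9 kg, each at least 0.12 kg apart; any tin may be the full one
- tin_2_mid (a point): centre, half-way up, of one of three closed tins that look exactly alike: steel cylinder with green lid and blank paper band, 58 mm diameter, 82 mm tall, straight sides; z up. Starts standing on the mat, 100 mm or more from the next tin (centres). The screws, bagged inside, are not seen and hardly shift; weights 0.2 to 0.9 kg, each at least 0.12 kg apart; any tin may be the full one
- tin_3_mid (a point): centre, half-way up, of one of three closed tins that look exactly alike: steel cylinder with green lid and blank paper band, 58 mm diameter, 82 mm tall, straight sides; z up. Starts standing on the mat, 100 mm or more from the next tin (centres). The screws, bagged inside, are not seen and hardly shift; weights 0.2 to 0.9 kg, each at least 0.12 kg apart; any tin may be the full one
- mat: blue bench mat, fixed, 340 mm (its x) by 460 mm (its y), 3 mm thick; origin at the centre of its underside on the bench, so its top is 3 mm above the bench
- refill_bin: low open red plastic bin, fixed, 180 mm (its x) by 150 mm (its y), 42 mm high, walls and floor 4 mm thick (inside 172 by 142 mm, floor 4 mm above the bench), empty; origin at the centre of its underside. It stands left or right of the mat; the open cardboard carton of white wall jacks stands on the other side
- screwdriver: bystander: orange-handled screwdriver, 190 mm long, 26 mm thick, lying along y near the mat's far edge; origin under its middle
- tape_roll: bystander: black tape roll lying flat, 60 mm across, 19 mm high, by the near edge of the mat; origin at the centre of its underside
- coupler: bystander: white cable coupler 30 by 17 by 16 mm lying on the mat between two tins; origin at the centre of its underside
- cable_tester: bystander: grey and yellow cable tester 115 by 62 by 26 mm on the bench, near right; origin at the centre of its underside
- crimper: bystander: crimping tool with blue grips, about 210 by 80 by 22 mm, on the bench, near left; origin under its middle
- small_switch: bystander: small dark network switch 95 by 100 by 27 mm on the bench, far right; origin at the centre of its underside
- mug: bystander: blue ceramic mug, 82 mm across, 95 mm high, on the bench, far left; origin at the centre of its underside
Things that resemble listed ones, but are neither listed nor needed, are in the scene too. What is shaped like the part that bears tin_3_mid but pink or yellow is not meant.

How it is judged:
On the way:
1. the lightest tin stands upright in the red refill bin and has been let go (((x of tin_1_mid in the frame of refill_bin between -0.07 and 0.07 m and y of tin_1_mid in the frame of refill_bin between -0.055 and 0.055 m and height (world z) of tin_1_mid below 0.055 m and angle between tin_1_mid's own z axis and vertical below 0.1 rad and contact force between tin_1 and the fingers below 0.05 N and contact force between tin_1 and refill_bin between 0.5 and 3.5 N) or (x of tin_2_mid in the frame of refill_bin between -0.07 and 0.07 m and y of tin_2_mid in the frame of refill_bin between -0.055 and 0.055 m and height (world z) of tin_2_mid below 0.055 m and angle between tin_2_mid's own z axis and vertical below 0.1 rad and contact force between tin_2 and the fingers below 0.05 N and contact force between tin_2 and refill_bin between 0.5 and 3.5 N) or (x of tin_3_mid in the frame of refill_bin between -0.07 and 0.07 m and y of tin_3_mid in the frame of refill_bin between -0.055 and 0.055 m and height (world z) of tin_3_mid below 0.055 m and angle between tin_3_mid's own z axis and vertical below 0.1 rad and contact force between tin_3 and the fingers below 0.05 N and contact force between tin_3 and refill_bin between 0.5 and 3.5 N))), for 0.2 s.
At the end, for the whole second after the job is handed in: the heaviest tin is held in the fingers, upright (within 0.35 rad) and still, its bottom at least 130 mm above the bench and over the mat; the lightest stands upright in the red refill bin and the middling one upright on the mat, both let go and at rest (((x of tin_1_mid in the frame of mat between -0.2 and 0.2 m and y of tin_1_mid in the frame of mat between -0.26 and 0.26 m and height (world z) of tin_1_mid above 0.171 m and angle between tin_1_mid's own z axis and vertical below 0.35 rad and contact force between tin_1 and the fingers above 1 N) or (x of tin_2_mid in the frame of mat between -0.2 and 0.2 m and y of tin_2_mid in the frame of mat between -0.26 and 0.26 m and height (world z) of tin_2_mid above 0.171 m and angle between tin_2_mid's own z axis and vertical below 0.35 rad and contact force between tin_2 and the fingers above 1 N) or (x of tin_3_mid in the frame of mat between -0.2 and 0.2 m and y of tin_3_mid in the frame of mat between -0.26 and 0.26 m and height (world z) of tin_3_mid above 0.171 m and angle between tin_3_mid's own z axis and vertical below 0.35 rad and contact force between tin_3 and the fingers above 1 N)) and ((x of tin_1_mid in the frame of refill_bin between -0.07 and 0.07 m and y of tin_1_mid in the frame of refill_bin between -0.055 and 0.055 m and height (world z) of tin_1_mid below 0.055 m and angle between tin_1_mid's own z axis and vertical below 0.1 rad and contact force between tin_1 and the fingers below 0.05 N and contact force between tin_1 and refill_bin between 0.5 and 3.5 N) or (x of tin_2_mid in the frame of refill_bin between -0.07 and 0.07 m and y of tin_2_mid in the frame of refill_bin between -0.055 and 0.055 m and height (world z) of tin_2_mid below 0.055 m and angle between tin_2_mid's own z axis and vertical below 0.1 rad and contact force between tin_2 and the fingers below 0.05 N and contact force between tin_2 and refill_bin between 0.5 and 3.5 N) or (x of tin_3_mid in the frame of refill_bin between -0.07 and 0.07 m and y of tin_3_mid in the frame of refill_bin between -0.055 and 0.055 m and height (world z) of tin_3_mid below 0.055 m and angle between tin_3_mid's own z axis and vertical below 0.1 rad and contact force between tin_3 and the fingers below 0.05 N and contact force between tin_3 and refill_bin between 0.5 and 3.5 N)) and ((x of tin_1_mid in the frame of mat between -0.17 and 0.17 m and y of tin_1_mid in the frame of mat between -0.23 and 0.23 m and height (world z) of tin_1_mid below 0.055 m and angle between tin_1_mid's own z axis and vertical below 0.1 rad and contact force between tin_1 and the fingers below 0.05 N and contact force between tin_1 and mat between 3.5 and 6.1 N) or (x of tin_2_mid in the frame of mat between -0.17 and 0.17 m and y of tin_2_mid in the frame of mat between -0.23 and 0.23 m and height (world z) of tin_2_mid below 0.055 m and angle between tin_2_mid's own z axis and vertical below 0.1 rad and contact force between tin_2 and the fingers below 0.05 N and contact force between tin_2 and mat between 3.5 and 6.1 N) or (x of tin_3_mid in the frame of mat between -0.17 and 0.17 m and y of tin_3_mid in the frame of mat between -0.23 and 0.23 m and height (world z) of tin_3_mid below 0.055 m and angle between tin_3_mid's own z axis and vertical below 0.1 rad and contact force between tin_3 and the fingers below 0.05 N and contact force between tin_3 and mat between 3.5 and 6.1 N)) and linear speed of each of tin_1, tin_2, tin_3 below 0.03 m/s); the arm keeps its last pose, push and grip.
It fails at once if a tin is tipped over (more than about 35 degrees) (angle between any of tin_1_mid, tin_2_mid, tin_3_mid's own z axis and vertical above 0.6 rad).
It fails at once if a tin is dropped: out of the fingers with its bottom more than 20 mm above the bench ((height (world z) of tin_1_mid above 0.064 m and contact force between tin_1 and the fingers below 0.02 N) or (height (world z) of tin_2_mid above 0.064 m and contact force between tin_2 and the fingers below 0.02 N) or (height (world z) of tin_3_mid above 0.064 m and contact force between tin_3 and the fingers below 0.02 N)).
It fails at once if one of the tools or other things lying about is shifted by more than 25 mm (distance of any of screwdriver, tape_roll, coupler, cable_tester, crimper, small_switch, mug from where it was at the start of the episode above 0.025 m).
It also fails if it takes over 70 s, if anything falls off the work surface, if the arm or the gripper's body presses on something with over 40 N, if the wrist force passes 120 N, or if a joint passes its speed limit or range.

## Working session

There is one attempt and no reset: what is moved stays moved. The work goes in short steps, each a Python script; the robot and the scene stay as the last script left them, time stands still between calls to the robot, and variables do not carry over. Pictures are saved under pics/ and viewed, and the job is handed in when it is done.

```bash
ls; mkdir -p pics; cat > h.py <<'E'
import numpy as np, cv2
from bench import *
def save(cam,fn):
    im=read_camera(cam); cv2.imwrite('pics/'+fn,cv2.cvtColor(im,cv2.COLOR_RGB2BGR)); return im
def ray(cam,px,z):
    p=camera_params(cam);K=np.array(p['K']);T=np.array(p['camera_from_world'])
    R=T[:3,:3];t=T[:3,3];c=-R.T@t
    d=R.T@np.linalg.inv(K)@np.array([px[0],px[1],1.0])
    return c+d*(z-c[2])/d[2]
def proj(cam,X):
    p=camera_params(cam);K=np.array(p['K']);T=np.array(p['camera_from_world'])
    q=K@(T[:3,:3]@np.array(X)+T[:3,3]);return q[:2]/q[2]
E
python3 - <<'E'
from h import *
np.set_printoptions(precision=3,suppress=True)
for c in ['scene','top']:
    save(c,c+'0.png')
    for n,z,nn in [('tin_1_mid',.044,6),('mat',0,1),('refill_bin',0,2),('screwdriver',0,1),('tape_roll',0,1),('coupler',.003,1)]:
        for d in tip_of(c,n)[:nn]: print(c,n,round(d['confidence'],2),np.array(d['at']),ray(c,d['at'],z)[:2])
print(read_time_s(),read_eef_pos(),read_tcp_rot(),read_finger_gap(),read_ft_force())
E
```

```text
pics
scene tin_1_mid 0.94 [201.1 184.1] [ 0.49  -0.131]
scene tin_1_mid 0.22 [360.  277.6] [0.555 0.375]
scene mat 0.64 [222.4 229.6] [ 0.57  -0.012]
scene refill_bin 0.76 [361.1 275.1] [0.517 0.372]
scene screwdriver 0.64 [200.7 259.6] [ 0.681 -0.009]
scene coupler 0.53 [260.4 220.2] [0.492 0.064]
top tin_1_mid 0.8 [315.1 184.3] [ 0.506 -0.131]
top mat 0.62 [273.9 168.5] [ 0.559 -0.017]
top refill_bin 0.96 [138.1 185. ] [0.515 0.378]
top screwdriver 0.93 [268.2 123.8] [ 0.691 -0.002]
top tape_roll 0.72 [298.3 211.4] [ 0.432 -0.086]
top coupler 0.56 [265.5 173.6] [0.544 0.008]
0.7 [0.144 0.634 0.25 ] [ 0.111  0.994  0.    -0.   ] 0.08535466483853088 [ 0.018  0.087 -0.619]
```

View pics/scene0.png

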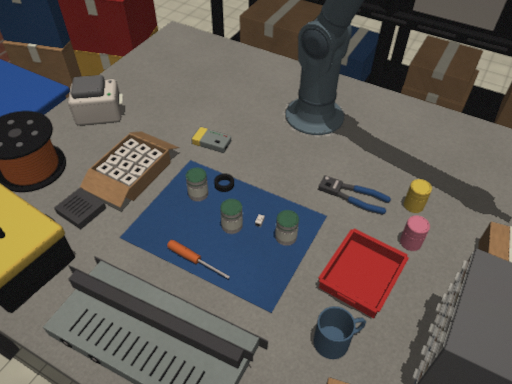

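View pics/top0.png

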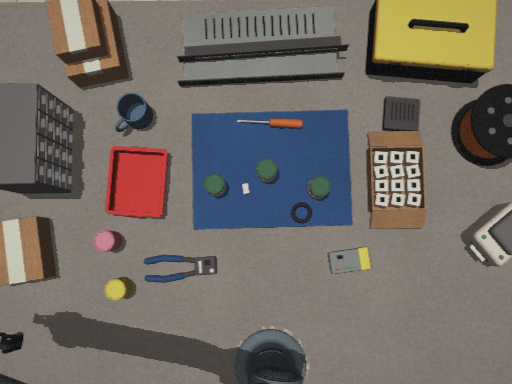

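The pictures show three green-lidded tins. In top they are at about (320,187), (268,170) and (215,185); in scene at (197,184), (232,216) and (287,228). The coupler is at top (246,188), the tape roll at (301,212), the red bin at (137,182) and the screwdriver at (270,123). The pink and yellow decoys stand off the mat. The network found only one tin, so I'll segment the green lids in both views and triangulate.

```bash
python3 - <<'E'
from h import *
np.set_printoptions(precision=4,suppress=True)
for c in ['scene','top']:
    im=cv2.imread(f'pics/{c}0.png'); hsv=cv2.cvtColor(im,cv2.COLOR_BGR2HSV)
    m=cv2.inRange(hsv,(45,70,20),(90,255,255))
    n,l,s,ct=cv2.connectedComponentsWithStats(m)
    for i in range(1,n):
        if s[i,4]>80: print(c,s[i],ct[i],ray(c,ct[i],.085 if c=='top' else .080))
    m=cv2.inRange(hsv,(0,150,90),(6,255,255))|cv2.inRange(hsv,(174,150,90),(180,255,255))
    n,l,s,ct=cv2.connectedComponentsWithStats(m)
    for i in range(1,n):
        if s[i,4]>300: print(c,'red',s[i],ct[i],ray(c,ct[i],.02)); r=cv2.minAreaRect(np.argwhere(l==i)[:,::-1].astype(np.float32)); print(r,[ray(c,q,.042)[:2] for q in cv2.boxPoints(r)])
p=camera_params('top');T=np.array(p['camera_from_world']);print('cam',-T[:3,:3].T@T[:3,3])
im=cv2.imread('pics/top0.png')[100:240,90:360]
cv2.imwrite('pics/topz.png',cv2.resize(im,None,fx=2.9,fy=2.9,interpolation=cv2.INTER_CUBIC))
E
```

```text
scene [186 168  20  14 222] [195.5811 174.491 ] [ 0.4937 -0.1438  0.08  ]
scene [221 199  21  16 268] [230.6754 206.5299] [0.5444 0.0019 0.08  ]
scene [277 210  22  17 289] [287.4498 218.0969] [0.5046 0.1494 0.08  ]
scene red [ 319  229   89   85 3966] [362.4571 272.4551] [0.5218 0.3732 0.02  ]
((362.0637512207031, 269.80535888671875), (69.02442169189453, 69.64724731445312), 28.442928314208984) [array([0.624 , 0.2873]), array([0.4095, 0.2858]), array([0.4313, 0.4594]), array([0.6335, 0.4444])]
top [257 158  20  20 310] [266.429  167.9935] [0.5476 0.0063 0.085 ]
top [204 173  20  20 317] [213.123  182.8423] [0.5083 0.1525 0.085 ]
top [310 176  21  20 316] [320.0759 185.5411] [ 0.4974 -0.1397  0.085 ]
top red [ 106  146   62   71 3587] [137.6947 182.2757] [0.5204 0.3747 0.02  ]
((136.3275909423828, 181.56898498535156), (57.38442611694336, 69.67516326904297), 4.763641834259033) [array([0.4293, 0.4607]), array([0.6267, 0.4472]), array([0.6111, 0.2847]), array([0.4141, 0.3001])]
cam [0.3475 0.0326 1.41  ]
```

View pics/topz.png

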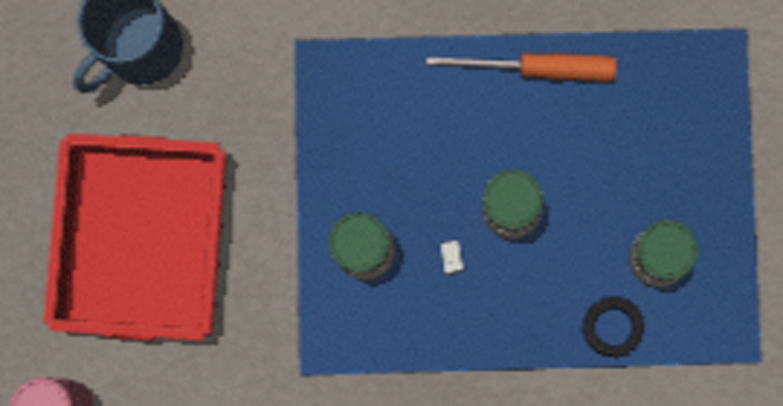

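Both views agree to within about 6 mm. I'll use the top-view lid positions: A(0.547,0.006), B(0.508,0.152), C(0.497,-0.140), with the bin at (0.520,0.374). Grasping with the TCP at z≈0.058 keeps the fingertips at about 0.039, above all the clutter. I'll weigh the first tin.

```bash
cat >> h.py <<'E'
np.set_printoptions(precision=3,suppress=True)
TIN={'A':(.547,.005),'B':(.508,.152),'C':(.4965,-.140)}
s=2**-.5
QX=[s,s,0,0]   # jaws along x
ZG=.058
def fz(n=15):
    v=[]
    for _ in range(n): v.append(read_ft_force()); pause(.02)
    return np.mean(v,0),np.std(v,0)
def grab(k,q=QX,zh=.15,lift=.03):
    x,y=TIN[k]
    move_gripper(.085)
    p=read_eef_pos()
    move_ptp([x,y,zh],q); pause(.3)
    a=fz()
    movel([x,y,ZG],q,speed=.12)
    move_gripper(.04,60); g=read_finger_gap(); p=read_eef_pos()
    print(k,'gap',g,'tcp',p)
    movel([x,y,ZG+lift],q,speed=.06); pause(.4)
    b=fz()
    print(k,'weight N',(b[0]-a[0]),'std',a[1],b[1],'gap',read_finger_gap(),'t',read_time_s())
E
python3 - <<'E'
from h import *
for k in TIN: print(k,inverse_kinematics([*TIN[k],.15],QX))
print(inverse_kinematics([.52,.374,.15],QX))
grab('B')
save('scene','s1.png')
E
```

```text
A [-0.816  0.424  0.882  1.966 -0.405  0.937  0.27 ]
B [-0.893  0.315  0.606  1.997 -0.228  0.896 -0.166]
C [-0.5    0.326  0.803  2.036 -0.299  0.897  0.466]
[-1.038  0.497  0.453  1.722 -0.254  0.981 -0.491]
B gap 0.05659676288576244 tcp [0.509 0.152 0.059]
B weight N [-0.216 -0.089 -8.035] std [0.504 0.544 0.549] [0.433 0.535 0.529] gap 0.05656632284229362 t 6.25
```

View pics/s1.png

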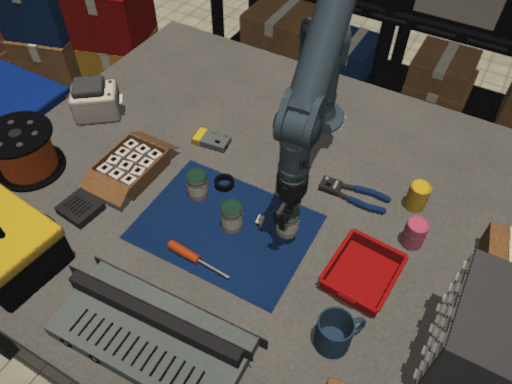

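The picture shows tin B gripped upright at about (288,225), with nothing else disturbed. It weighs about 8.0 N, so it is probably the heaviest. I'll put it back and weigh A.

```bash
cat >> h.py <<'E'
def release(x,y,z,q=QX,zh=.16):
    movel([x,y,z],q,speed=.04); pause(.2)
    print('F at down',fz(5)[0],read_eef_pos())
    move_gripper(.085); pause(.1)
    movel([x,y,zh],q,speed=.12)
E
python3 - <<'E'
from h import *
release(*TIN['B'],ZG)
grab('A')
E
```

```text
F at down [-6.168 -1.598  6.869] [0.507 0.152 0.059]
A gap 0.05559103628332924 tcp [0.548 0.005 0.059]
A weight N [ 0.087  0.334 -2.289] std [0.426 0.564 0.467] [0.41  0.367 0.615] gap 0.0558434839047183 t 13.0
```

A weighs about 2.3 N, which is below 3.5 N, so it is the lightest. Next I'll carry it into the bin, passing high over the other tins.

```bash
python3 - <<'E'
from h import *
x,y=.520,.374
movel([*TIN['A'],.22],QX,speed=.15)
movel([x,y,.22],QX,speed=.2)
movel([x,y,.10],QX,speed=.1)
release(x,y,ZG+.0015,zh=.2)
print(read_time_s())
move_ptp([*TIN['C'],.2],QX)
save('top','t2.png'); save('scene','s2.png')
im=cv2.imread('pics/top0.png'); 
for c in ('scene','top'):
  im=cv2.imread(f"pics/{'s2' if c=='scene' else 't2'}.png"); hsv=cv2.cvtColor(im,cv2.COLOR_BGR2HSV)
  n,l,st,ct=cv2.connectedComponentsWithStats(cv2.inRange(hsv,(45,70,20),(90,255,255)))
  for i in range(1,n):
    if st[i,4]>60: print(c,st[i,4],ray(c,ct[i],.085 if c=='top' else .08))
E
```

```text
F at down [-3.169 -2.197  5.211] [0.52  0.374 0.06 ]
20.6583
scene 223 [ 0.493 -0.144  0.08 ]
scene 287 [0.504 0.149 0.08 ]
scene 320 [0.517 0.373 0.08 ]
top 292 [0.519 0.374 0.085]
top 319 [0.507 0.152 0.085]
```

View pics/t2.png

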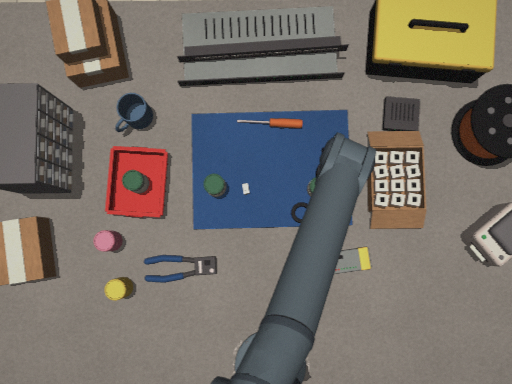

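View pics/s2.png

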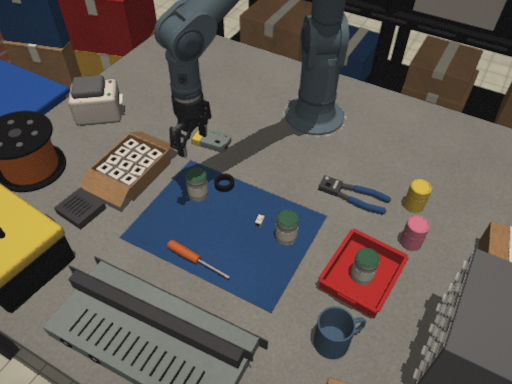

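Tin A is upright in the middle of the bin, at top (133,181) and scene (365,265). B stands at top (215,185), C at scene (197,184), and the clutter hasn't moved. There's time to weigh C as a check before going back to B.

```bash
python3 - <<'E'
from h import *
grab('C')
release(*TIN['C'],ZG)
print(read_time_s())
TIN['B']=(.5075,.152)
grab('B')
movel([.5075,.152,.15],QX,speed=.1)
movel([.53,.06,.258],QX,speed=.12); pause(.5)
print(fz(),read_eef_pos(),read_finger_gap(),read_time_s(),np.abs(read_joint_vel()).max())
save('top','t3.png'); save('scene','s3.png')
E
```

```text
C gap 0.05768418436908648 tcp [ 0.498 -0.14   0.059]
C weight N [-0.088  0.284 -4.393] std [0.6   0.395 0.561] [0.332 0.384 0.493] gap 0.05729841070848974 t 26.2917
F at down [-5.63   2.471 11.199] [ 0.496 -0.14   0.059]
28.9667
B gap 0.05624955356497497 tcp [0.508 0.152 0.059]
B weight N [ 0.13  -0.208 -8.102] std [0.376 0.36  0.486] [0.396 0.428 0.372] gap 0.05651681586439138 t 33.45
(array([ 0.258, -0.04 , -8.215]), array([0.609, 0.407, 0.611])) [0.53  0.06  0.258] 0.056739854078927 36.3167 0.0010563840046265746
```

View pics/t3.png

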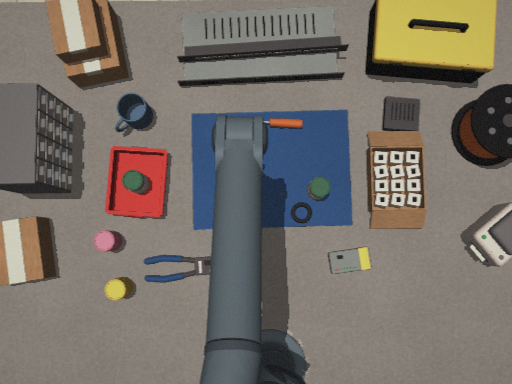

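View pics/s3.png

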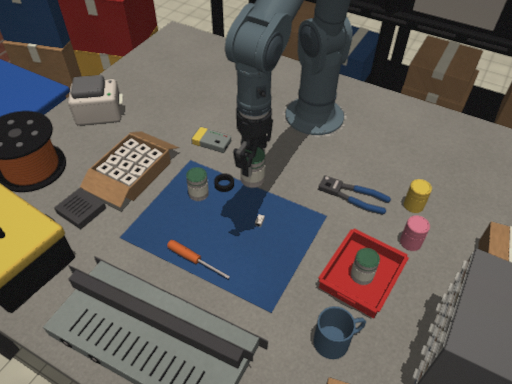

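The last pictures show B held upright at scene (255,168), C standing on the mat at top (319,187), and A in the bin at top (133,181). The bystanders are where they were. I'll hand the job in.

```bash
python3 -c "
from h import *
print(sign_off(),read_time_s())"
```

```text
the job is handed in; nothing more can be done
the job is handed in; nothing more can be done
```

The job is handed in after about 36 s of the 70 s allowed. The interface gives no verdict, so I'm going by my own checks.

- **Weights:** tin A (middle of the mat) weighed about 2.3 N, C (right) about 4.4 N and B (left, nearest the bin) about 8.1 N. Weighing B a second time gave the same result (8.0 N, then 8.1 N).
- **Lightest (A):** it stands upright and let go in the red bin. Its lid was measured at (0.519, 0.374), within about 1 mm of where I aimed.
- **Middling (C):** it is back upright on the mat where it started and let go.
- **Heaviest (B):** it is held upright and still over the mat, with its bottom about 20 cm above the bench and the finger gap steady at 56.7 mm.
- **Other things:** the last pictures show none of the tools or other things moved.

**Checks that failed or disagreed:**
- The trained network found only one tin per picture with any confidence, so I located the tins from their green lids instead. The two cameras agreed to within about 6 mm.
- Setting tins down pressed them lightly onto the surface, with up to about 11 N on the wrist; the limit is 120 N.

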